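Put the stamp away and shut the drawer

TASK

Take the square wooden stamp that lies on its side on the left of the table, put it into the open bottom drawer of the small wooden chest, lying flat on the drawer's floor, then push the drawer fully shut. Leave the round stamp beside it, the wooden rib and the clay ball where they are.

Things in the scene. Friction and masses are not known exactly. Their poses are not given: they have to be found in the camera images.
- square_stamp_mid (a point): centre of the square wooden stamp, a plain pale wooden bar 18 x 18 x 60 mm, loose, lying on the table on one of its long sides (centre 9 mm up); its z axis runs along its 60 mm length; on the left half of the table (another such stamp standing far back on the right is only scenery)
- chest_top_front (a point): middle of the front edge of the top of a small chest of pale wood with three drawers one above the other, fixed, 205 mm high, 312 mm wide (y), 206 mm deep; x points into the chest. The upper two drawers stay shut; their brass knobs stand 18 mm out from this edge, at y = 0, 98 and 162 mm above the table. The chest overhangs the bottom drawer: load it in the part that stands out in front
- drawer_floor (a point): centre of the bottom drawer's inner floor, on its upper face, 15 mm above the table; moves with the drawer. x points into the chest (shutting direction), y along the width, z up. Inside it reaches x = -86 to +87 mm, y = -133 to +133 mm; side and back walls 41 mm high, front 51 mm high and 9 mm thick. Shut, there are 52 mm of height inside: the stamp cannot go in standing
- drawer_knob (a point): middle of the outer end of the bottom drawer's round brass knob (20 mm in diameter), 34 mm above the table, 23 mm in front of the drawer's front; axes as drawer_floor. The chest rises straight above the shut drawer's front, so a gripper pointing straight down strikes it before the drawer is home: push the knob with the tool leaning back about 30 degrees
- chest_drawer0 (a joint): how far the bottom drawer is open, in m: 0 fully shut, 0.13 fully open; it starts nearly fully open, slides easily (1 to 2 N) and stays where it is left
- round_stamp_mid (a point): centre of the round fired-clay stamp, 26 mm in diameter and 56 mm high, standing upright on the table on the left, near the square stamp; to be left alone
- rib: wooden kidney-shaped rib, 50 x 110 x 8 mm, lying on the table, origin at the centre of its underside; to be left alone
- clay: ball of clay, 50 mm wide and 42 mm high, origin at the centre of its underside; to be left alone
There are look-alikes about, which are no part of the job. What is shaped like the part that bears square_stamp_mid but blue is not meant.

How it is judged (in metres and radians):
On the way:
1. the square stamp lies in the open bottom drawer, let go (value of joint chest_drawer0 above 0.04 m and x of square_stamp_mid in the frame of drawer_floor between -0.09 and 0.09 m and y of square_stamp_mid in the frame of drawer_floor between -0.135 and 0.135 m and z of square_stamp_mid in the frame of drawer_floor between 0 and 0.02 m and contact force between square_stamp and the fingers below 0.1 N), for 0.2 s.
At the end, for the whole second after the job is handed in: the bottom drawer is shut to within 5 mm and the square stamp lies flat and at rest on its floor (its centre less than 20 mm above the floor, inside the drawer's walls) (value of joint chest_drawer0 below 0.005 m and x of square_stamp_mid in the frame of drawer_floor between -0.09 and 0.09 m and y of square_stamp_mid in the frame of drawer_floor between -0.135 and 0.135 m and z of square_stamp_mid in the frame of drawer_floor between 0 and 0.02 m and linear speed of square_stamp below 0.02 m/s); the robot touches nothing.
It fails at once if the round stamp, rib or clay ball is shifted by more than 30 mm (distance of any of round_stamp_mid, rib, clay from where it was at the start of the episode above 0.03 m).
It also fails if it takes over 51 s, if anything falls off the work surface, if the arm or the gripper's body presses on something with over 40 N, if the wrist force passes 120 N, or if a joint passes its speed limit or range.

ROBOT

A 6-joint arm with a two-finger parallel gripper is mounted at the origin on the work surface; the furniture and walls round the work are solid. World frame = base frame: x ahead of the robot, y to its left, z up, the work surface at z = 0. Lengths are in m, angles in degrees, forces in N, time in s.
With the tool pointing down it reaches from about 0.3 to 0.825 m from the base axis. Payload 5.4 kg.
Tool frame: the origin (TCP) lies midway between the tips of the shut fingers; the grasp point (between the pads) lies 19 mm behind it; z points along the fingers, y is the line along which they close (so a half turn about z gives the same grasp; the last joint's range is limited). The gripper opens to 92 mm and grips with 3 to 60 N. Pads are 20 mm wide; open, the fingers measure 128 mm over their backs; the gripper's body (75 mm by 189 mm) begins 69 mm behind the grasp point.
Start: joints at [-76.667, 9.076, 91.501, -0, 79.423, -12.038], TCP at [0.246, -0.52, 0.215] pointing down, gripper open.
Joint ranges: [-166.64, 166.64], [-54.1, 131.32], [10.49, 154.53], [-73.88, 253.88], [9.74, 151.15], [-171.62, 171.62]. Speed limits (degrees/s): [147.25, 147.25, 180, 180, 180, 180].

INTERFACE

Orientations are given as [roll, pitch, yaw] about the fixed x, y, z axes, in that order (R = Rz(yaw) Ry(pitch) Rx(roll)).
In Python, from bench import env, cams gives the robot as it stands.
- The arm moves only by the tool servo_tool, never from a script. Its arguments are lists of equal length, an entry for each row: "linear": the shift along the tool's x, y, z in cm, a list of three; "rotation": the turn, a rotation vector about the tool's x, y, z in rad, a list of three; "claw": the finger opening in cm, from 0 to 9.19. A call has 1 to 5 rows; each row shifts and turns the commanded pose from where the row before left it, along the tool's axes as they then stand; what a row does not reach is not made up. A row lasts 1/12 s, in which the tool goes at most 41.7 mm and 7.16 degrees, less where a joint would pass 70% of its speed; a pose out of reach is approached as far as the arm can. A call is refused whole if a number of a shift passes 4.17 or a number of a turn 0.125, either way. A call with a gripper value outside its range is refused whole. The fingers move at their own pace and stop on an object; the grip force is fixed at half the most. Time passes only in rows, so rows that do not move let the fingers close. It gives the time, the measured TCP pose, the force, the opening and the grip force at its end, in the units of the state.
- env.get_obs(): the state, without advancing time (a new reading comes with each control period).
- cams.read_camera(name): name is "scene" or "top" or "wrist"; returns a dict with "img" (384x512x3 uint8, red, green, blue), "fx", "fy", "cx", "cy" (pixels), "cam_to_world" (4x4, takes a point from camera to world coordinates). Camera axes: x right, y down, z forward; pixel columns grow to the right and rows downward; lengths in m; the calibration is good to about 2 mm. A picture is of the moment at which its call begins. There is no depth.
- env.close_job(): hands the job in; it is judged then, once.
The state is a dict: "time": time; "qpos": joint angles; "dq": joint speeds; "joint_torque": joint torques, N m; "tcp_pos": TCP position; "eef_rot": TCP orientation; "contact_force": force on the tool from outside, world axes, zero at the start; "torque": the same for the moment, N m; "width": finger opening in m; "finger_force": force on a finger pad.
Only numpy, scipy, OpenCV 4.12 (cv2) and the standard library are available. Lean on these libraries where they do the work, as an engineer would, in place of code of your own. Each camera call takes 0.05 s, during which the arm holds its last target. There are 200 camera calls.

## Working session

There is one attempt and no reset: what is moved stays moved. The work goes in short steps, Python scripts to look and compute and a tool call to move; the robot and the scene stay as the last step left them, time stands still between calls to the robot, and variables do not carry over. Pictures are saved under pics/ and viewed, at most 10 in all, crops included, and the job is handed in when it is done.

Besides the shell and the picture viewer there is one more tool, called after "Call:" as name(argument=value, ...), one argument or row to a line, values as JSON. servo_tool: Moves the arm, as the interface text tells. Its arguments: {"type":"object","properties":{"linear":{"type":"array","items":{"type":"array","items":{"type":"number"}}},"rotation":{"type":"array","items":{"type":"array","items":{"type":"number"}}},"claw":{"type":"array","items":{"type":"number"}}},"required":["linear","rotation","claw"]}

```bash
mkdir -p pics; ls
cat > h.py <<'E'
import numpy as np, cv2
from bench import env, cams
from scipy.spatial.transform import Rotation as R
def ray(c,u,v,z):
    T=np.array(c["cam_to_world"]);d=T[:3,:3]@[(u-c["cx"])/c["fx"],(v-c["cy"])/c["fy"],1]
    o=T[:3,3];return o+d*(z-o[2])/d[2]
def proj(c,p):
    T=np.array(c["cam_to_world"]);q=T[:3,:3].T@(np.array(p)-T[:3,3]);return c["fx"]*q[0]/q[2]+c["cx"],c["fy"]*q[1]/q[2]+c["cy"]
def save(c,n): cv2.imwrite("pics/"+n,cv2.cvtColor(c["img"],cv2.COLOR_RGB2BGR))
E
python3 - <<'E'
from h import *
import pickle
C={n:cams.read_camera(n) for n in("scene","top")}
pickle.dump(C,open("c.pkl","wb"))
for n in C: save(C[n],n+".png");print(n,np.round(C[n]["cam_to_world"],3).tolist(),C[n]["fx"])
o=env.get_obs();print(o)
E
```

```text
pics
scene [[-0.505, -0.526, 0.684, -0.315], [-0.863, 0.322, -0.39, 0.46], [-0.014, -0.787, -0.617, 0.824], [0.0, 0.0, 0.0, 1.0]] 454.63930398019414
top [[-0.503, -0.686, 0.525, -0.141], [-0.864, 0.408, -0.295, 0.378], [-0.012, -0.602, -0.798, 1.074], [0.0, 0.0, 0.0, 1.0]] 483.5710933622109
{'time': 0.1, 'qpos': array([-7.66692075e+01,  9.11067307e+00,  9.15637090e+01, -2.12692145e-03,
        7.94238479e+01, -1.20390661e+01]), 'dq': array([-0.10892268, -0.07740771, -0.18561567, -0.00646588, -0.07637216,
       -0.07172471]), 'joint_torque': array([-4.14199712e-04, -3.86506391e+01, -3.22958708e+01,  7.03815348e-02,
        3.40415142e-02, -4.59446915e-05]), 'tcp_pos': array([ 0.24618988, -0.51900361,  0.21371229]), 'eef_rot': array([-1.79903495e+02, -1.84445171e-02,  2.53702353e+01]), 'contact_force': array([-0.23292524,  0.69810788, -1.04725922]), 'torque': array([ 0.00950882, -0.01099017, -0.03083223]), 'finger_force': 0.0, 'width': 0.09196025289815184}
```

View pics/scene.png

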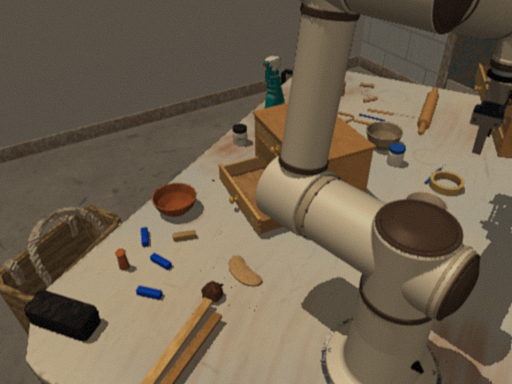

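View pics/top.png

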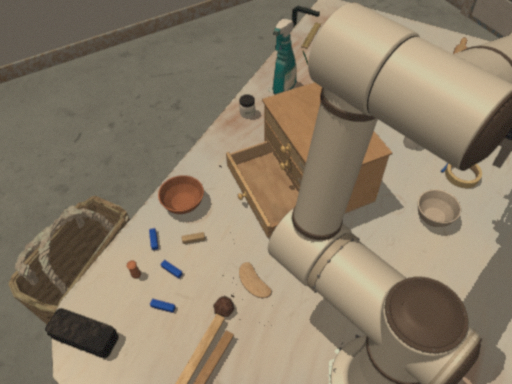

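The stamp is the pale bar at scene (185,236) / top (193,238), with blue decoys around it. The round stamp is at top (133,268), the rib at (255,281), the clay at (224,306), and the drawer knob at about (242,195).

Run:
```python
from h import *
import pickle
C=pickle.load(open("c.pkl","rb"))
c=C["top"]; im=c["img"]
cr=cv2.resize(im[80:290,120:400],None,fx=2.8,fy=2.8,interpolation=cv2.INTER_CUBIC);cv2.imwrite("pics/crop.png",cr[...,::-1])
for n,(x0,x1,y0,y1) in {"top":(176,212,228,248),"scene":(168,202,227,245)}.items():
    c=C[n];s=c["img"][y0:y1,x0:x1];h=cv2.cvtColor(s,cv2.COLOR_RGB2HSV)
    m=(h[...,1]>75).astype(np.uint8)
    k,l,st,ce=cv2.connectedComponentsWithStats(m);i=1+st[1:,4].argmax();print(n,st[i],ce[i]+[x0,y0])
    pts=np.argwhere(l==i)[:,::-1]+[x0,y0]
    P=np.array([ray(c,*p,.009)[:2] for p in pts]);r=cv2.minAreaRect((P*1000).astype(np.float32));print(P.mean(0),r)
    for nm,t,s_,z in[("knob",(242,195),(234,200),.034),("round",(134,268),(122,259),.028),("rib",(255,281),(244,270),.004),("clay",(224,306),(213,292),.021)]:
        print(nm,ray(c,*(t if n=="top" else s_),z).round(3))
```

```text
top [  6   4  23  12 192] [193.15625    237.50520833]
[0.53713247 0.1882246 ] ((537.1814575195312, 188.7638397216797), (58.658451080322266, 27.00454330444336), 72.82327270507812)
knob [0.577 0.019 0.034]
round [0.519 0.356 0.028]
rib [0.348 0.111 0.004]
clay [0.321 0.211 0.021]
scene [  4   2  25  14 235] [183.90638298 235.36595745]
[0.53563121 0.18642746] ((535.2534790039062, 186.60452270507812), (61.81634521484375, 40.69967269897461), 72.61662292480469)
knob [0.569 0.018 0.034]
round [0.517 0.355 0.028]
rib [0.352 0.109 0.004]
clay [0.317 0.209 0.021]
```

View pics/crop.png

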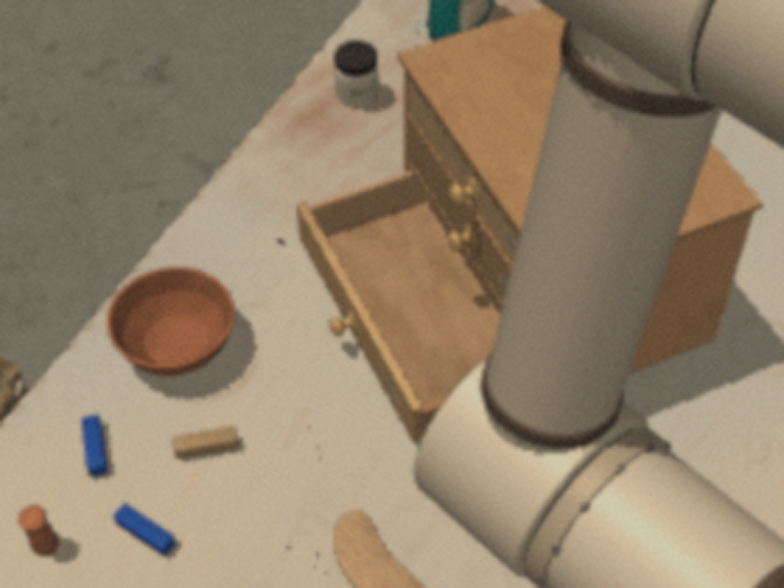

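The crop shows the stamp at crop (205,442), the knob end at (337,325), and the drawer front's top corners at (302,207) and (420,438). The top-front-left corner of the chest is at (401,58).

Run:
```python
from h import *
import pickle
C=pickle.load(open("c.pkl","rb"))
c=C["top"]
f=lambda u,v,z:ray(c,120+u/2.8,80+v/2.8,z)
k=f(337,325,.034);a=f(302,207,.066);b=f(416,412,.066)
ch=f(401,58,.205);cr=f(760,207,.205);kn=[f(455,190,.162),f(455,238,.098)]
for n,v in dict(knob=k,a=a,b=b,ch=ch,chbackR=cr,k1=kn[0],k2=kn[1]).items():print(n,v.round(3))
d=(b-a)[:2];print("front len",np.hypot(*d),"dir",np.degrees(np.arctan2(-d[1],-d[0])))
e=(cr-ch)[:2];print(np.hypot(*e), "expected",np.hypot(.312,.206),"yaw",np.degrees(np.arctan2(e[1],e[0])-np.arctan2(-.312,.206)))
```

```text
knob [0.576 0.025 0.034]
a [ 0.703 -0.007  0.066]
b [0.432 0.022 0.066]
ch [ 0.707 -0.125  0.205]
chbackR [ 0.384 -0.293  0.205]
k1 [ 0.569 -0.101  0.162]
k2 [ 0.566 -0.101  0.098]
front len 0.2720058827059197 dir -6.17455504416454
0.3640422136207751 expected 0.3738716357254185 yaw -95.924476694314
```

Call:
servo_tool(
  linear=[
    [0,0,-4],
    [0,0,-4],
    [0,0,-4],
    [0,0,-4],
    [0,0,0],
  ],
  rotation=[
    [0,0,0],
    [0,0,0],
    [0,0,0],
    [0,0,0],
    [0,0,0],
  ],
  claw=[9,9,9,9,9],
)

```text
time: 0.52
tcp_pos: [0.247, -0.522, 0.3842]
eef_rot: [179.2, 0.2, 25.4]
contact_force: [0.3, -0.4, 2.1]
width: 0.0895
finger_force: 0.0
```

Call:
servo_tool(
  linear=[
    [2.83,-2.57,0],
    [2.83,-2.57,0],
    [2.83,-2.57,0],
    [2.83,-2.57,0],
    [2.83,-2.57,0],
  ],
  rotation=[
    [0,0,0],
    [0,0,0],
    [0,0,0],
    [0,0,0],
    [0,0,0],
  ],
  claw=[9,9,9,9,9],
)

```text
time: 0.93
tcp_pos: [0.3193, -0.341, 0.3738]
eef_rot: [-180.0, -0.0, 25.3]
contact_force: [0.5, 0.2, 0.2]
width: 0.0897
finger_force: 0.0
```

Call:
servo_tool(
  linear=[
    [2.83,-2.57,0],
    [2.83,-2.57,0],
    [2.83,-2.57,0],
    [2.83,-2.57,0],
    [2.83,-2.57,0],
  ],
  rotation=[
    [0,0,0],
    [0,0,0],
    [0,0,0],
    [0,0,0],
    [0,0,0],
  ],
  claw=[9,9,9,9,9],
)

```text
time: 1.35
tcp_pos: [0.3921, -0.1642, 0.3741]
eef_rot: [-180.0, 0.0, 25.3]
contact_force: [0.6, 0.7, -0.3]
width: 0.0903
finger_force: 0.0
```

Call:
servo_tool(
  linear=[
    [2.83,-2.57,0],
    [2.83,-2.57,0],
    [2.83,-2.57,0],
    [2.83,-2.57,0],
    [2.83,-2.57,0],
  ],
  rotation=[
    [0,0,0],
    [0,0,0],
    [0,0,0],
    [0,0,0],
    [0,0,0],
  ],
  claw=[9,9,9,9,9],
)

```text
time: 1.77
tcp_pos: [0.4649, 0.0127, 0.3741]
eef_rot: [-180.0, 0.0, 25.4]
contact_force: [0.6, 0.5, 0.5]
width: 0.0898
finger_force: 0.0
```

Call:
servo_tool(
  linear=[
    [2.83,-2.57,0],
    [2.83,-2.57,0],
    [2.83,-2.57,0],
    [2.83,-2.57,0],
    [2.83,-2.57,0],
  ],
  rotation=[
    [0,0,0],
    [0,0,0],
    [0,0,0],
    [0,0,0],
    [0,0,0],
  ],
  claw=[9,9,9,9,9],
)

```text
time: 2.18
tcp_pos: [0.5377, 0.1895, 0.3739]
eef_rot: [-180.0, 0.0, 25.4]
contact_force: [0.3, 0.1, 0.4]
width: 0.09
finger_force: 0.0
```

Call:
servo_tool(
  linear=[
    [0,0,3],
    [0,0,3],
    [0,0,3],
    [0,0,3],
    [0,0,3],
  ],
  rotation=[
    [0,0,-0.12],
    [0,0,-0.12],
    [0,0,-0.12],
    [0,0,-0.12],
    [0,0,-0.12],
  ],
  claw=[9,9,9,9,9],
)

```text
time: 2.6
tcp_pos: [0.537, 0.1875, 0.2225]
eef_rot: [-180.0, 0.0, 60.1]
contact_force: [0.4, -0.3, -1.1]
width: 0.0898
finger_force: 0.0
```

Call:
servo_tool(
  linear=[
    [0,0,3],
    [0,0,1],
    [0,0,0],
    [0,0,0],
  ],
  rotation=[
    [0,0,-0.12],
    [0,0,-0.11],
    [0,0,0],
    [0,0,0],
  ],
  claw=[9,9,9,9],
)

```text
time: 2.93
tcp_pos: [0.537, 0.1873, 0.1839]
eef_rot: [-179.9, 0.0, 72.7]
contact_force: [0.6, -0.1, 0.4]
width: 0.09
finger_force: 0.0
```

Run:
```python
from h import *
import pickle
c=cams.read_camera("wrist");pickle.dump(c,open("w.pkl","wb"));save(c,"w1.png");print(np.round(c["cam_to_world"],3).tolist(),proj(c,(.536,.188,.009)),proj(c,(.568,-.1,.098)),env.get_obs()["tcp_pos"])
```

```text
[[0.955, -0.285, -0.079, 0.56], [-0.295, -0.923, -0.245, 0.256], [-0.003, 0.257, -0.966, 0.355], [0.0, 0.0, 0.0, 1.0]] (np.float64(253.86014868318654), np.float64(166.13701849837733)) (np.float64(358.77176535655974), np.float64(419.7095629528591)) [0.53798727 0.18747404 0.1853764 ]
```

View pics/w1.png

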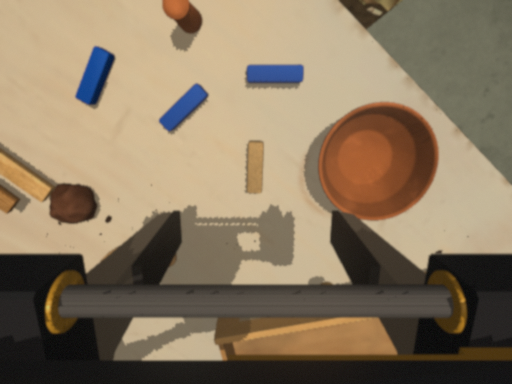

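The wrist view shows the stamp at (255,166), where it was predicted to be. The bowl rim is about 70 mm away, so I will narrow the fingers before going down.

Run:
```python
from h import *
import pickle
c=pickle.load(open("w.pkl","rb"))
h=cv2.cvtColor(c["img"][132:204,238:274],cv2.COLOR_RGB2HSV);m=(h[...,1]>85).astype(np.uint8)
k,l,st,ce=cv2.connectedComponentsWithStats(m);i=1+st[1:,4].argmax();print(st[i])
P=np.array([ray(c,u+238,v+132,.014)[:2] for v,u in np.argwhere(l==i)]);print(P.mean(0),cv2.minAreaRect((P*1000).astype(np.float32)))
```

```text
[  8   9  18  53 850]
[0.53691066 0.18797047] ((536.6070556640625, 187.17218017578125), (61.038780212402344, 18.554344177246094), 71.00453186035156)
```

Call:
servo_tool(
  linear=[
    [0,0,0],
    [0,0,4],
    [0,0,4],
    [0,0,4],
    [0,0,2],
  ],
  rotation=[
    [0,0,0.03],
    [0,0,0],
    [0,0,0],
    [0,0,0],
    [0,0,0],
  ],
  claw=[5,5,5,5,5],
)

```text
time: 3.4
tcp_pos: [0.536, 0.1872, 0.0418]
eef_rot: [-179.8, 0.1, 71.1]
contact_force: [0.1, -0.1, 0.1]
width: 0.0587
finger_force: 0.0
```

Call:
servo_tool(
  linear=[
    [0,0,2],
    [0,0,1],
    [0,0,0.8],
    [0,0,0],
    [0,0,0],
  ],
  rotation=[
    [0,0,0],
    [0,0,0],
    [0,0,0],
    [0,0,0],
    [0,0,0],
  ],
  claw=[5,5,5,5,5],
)

```text
time: 3.82
tcp_pos: [0.5388, 0.1876, 0.008]
eef_rot: [179.9, -0.1, 71.2]
contact_force: [0.4, -0.6, 1.1]
width: 0.0501
finger_force: 0.0
```

Call:
servo_tool(
  linear=[
    [0,0,0],
    [0,0,0],
    [0,0,0],
    [0,0,0],
    [0,0,0],
  ],
  rotation=[
    [0,0,0],
    [0,0,0],
    [0,0,0],
    [0,0,0],
    [0,0,0],
  ],
  claw=[0.5,0.5,0.5,0.5,0.5],
)

```text
time: 4.23
tcp_pos: [0.5378, 0.1874, 0.007]
eef_rot: [180.0, -0.0, 71.2]
contact_force: [0.4, -0.3, -0.1]
width: 0.0191
finger_force: 0.1
```

Call:
servo_tool(
  linear=[
    [0,0,0],
    [0,0,0],
    [0,0,-2],
    [0,0,-3],
    [0,0,-4],
  ],
  rotation=[
    [0,0,0],
    [0,0,0],
    [0,0,0],
    [0,0,0],
    [0,0,0],
  ],
  claw=[0.5,0.5,0.5,0.5,0.5],
)

```text
time: 4.65
tcp_pos: [0.5346, 0.187, 0.0944]
eef_rot: [-179.6, 0.2, 71.2]
contact_force: [1.2, 0.6, -0.2]
width: 0.0174
finger_force: 30.0
```

Call:
servo_tool(
  linear=[
    [0,0,-3],
    [0,0,0],
    [0,0,0],
  ],
  rotation=[
    [0,0,-0.11],
    [0,0,-0.11],
    [0,0,0],
  ],
  claw=[0.5,0.5,0.5],
)

```text
time: 4.9
tcp_pos: [0.5392, 0.1876, 0.1291]
eef_rot: [179.7, -0.1, 84.0]
contact_force: [-0.6, 0.2, -0.8]
width: 0.0176
finger_force: 30.0
```

Run:
```python
from h import *
import pickle
c=cams.read_camera("top");save(c,"t2.png")
cv2.imwrite("pics/t2c.png",cv2.resize(c["img"][80:290,120:400],None,fx=2.8,fy=2.8,interpolation=cv2.INTER_CUBIC)[...,::-1])
c=cams.read_camera("wrist");save(c,"w2.png");pickle.dump(c,open("w2.pkl","wb"))
```

```text
(no output)
```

View pics/t2c.png

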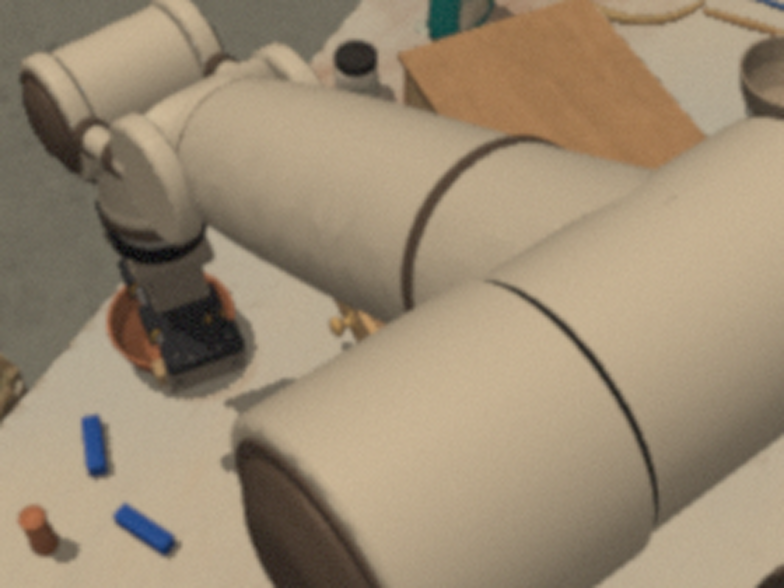

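The stamp has left the table and is in the gripper. The drawer hasn't moved.

Call:
servo_tool(
  linear=[
    [-2.9,0.7,0],
    [-2.9,0.7,0],
    [-2.9,0.7,0],
    [-2.9,0.7,0],
    [-2.9,0.7,0],
  ],
  rotation=[
    [0,0,0],
    [0,0,0],
    [0,0,0],
    [0,0,0],
    [0,0,0],
  ],
  claw=[0.5,0.5,0.5,0.5,0.5],
)

```text
time: 5.42
tcp_pos: [0.5552, 0.0384, 0.1244]
eef_rot: [-179.8, -0.0, 83.7]
contact_force: [0.2, 0.1, -0.2]
width: 0.0176
finger_force: 30.0
```

Call:
servo_tool(
  linear=[
    [-2.9,0.7,0],
    [-2.9,0.7,0],
    [-2.8,0.7,0],
    [0,0,0],
    [0,0,0],
  ],
  rotation=[
    [0,0,0],
    [0,0,0],
    [0,0,0],
    [0,0,0],
    [0,0,0],
  ],
  claw=[0.5,0.5,0.5,0.5,0.5],
)

```text
time: 5.83
tcp_pos: [0.5672, -0.0492, 0.1247]
eef_rot: [-179.8, -0.0, 83.5]
contact_force: [0.2, 1.3, -1.2]
width: 0.0177
finger_force: 30.0
```

Run:
```python
from h import *
c=cams.read_camera("wrist");save(c,"w3.png");print(env.get_obs()["tcp_pos"],proj(c,(.575,.001,.066)),proj(c,(.574,-.01,.066)),proj(c,(.575,.022,.034)))
```

```text
[ 0.56714952 -0.04806555  0.12486287] (np.float64(257.1562619389242), np.float64(131.72385020421075)) (np.float64(257.4438234924285), np.float64(146.47327878619768)) (np.float64(254.34972924182736), np.float64(102.73909212267776))
```

View pics/w3.png

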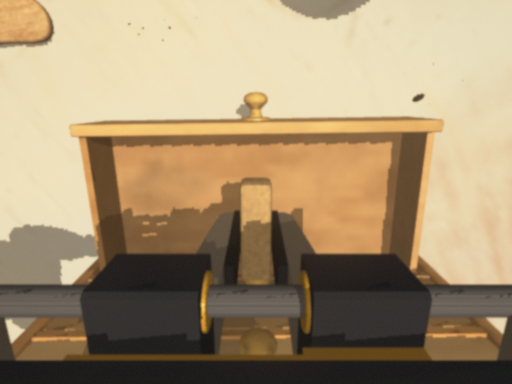

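The view shows the stamp centred in the open drawer at (256,230). The front's inner edge is at row ~133 and the knob at (256,98), about 8 mm further out than estimated, so there is room.

Call:
servo_tool(
  linear=[
    [0.5,0,3],
    [0,0,3],
    [0,0,2],
    [0,0,1],
    [0,0,0],
  ],
  rotation=[
    [0,0,0],
    [0,0,0],
    [0,0,0],
    [0,0,0],
    [0,0,0],
  ],
  claw=[0.5,0.5,0.5,0.5,0.5],
)

```text
time: 6.3
tcp_pos: [0.566, -0.0414, 0.0333]
eef_rot: [-179.6, -0.1, 83.8]
contact_force: [0.4, 0.3, -0.1]
width: 0.0172
finger_force: 30.0
```

Call:
servo_tool(
  linear=[
    [0,0,0.6],
    [0,0,0.5],
    [0,0,0],
    [0,0,0],
  ],
  rotation=[
    [0,0,0],
    [0,0,0],
    [0,0,0],
    [0,0,0],
  ],
  claw=[0.5,0.5,0.5,0.5],
)

```text
time: 6.63
tcp_pos: [0.5694, -0.0434, 0.0263]
eef_rot: [179.9, 0.0, 83.8]
contact_force: [0.8, 0.2, -0.3]
width: 0.0173
finger_force: 30.0
```

Call:
servo_tool(
  linear=[
    [0,0,0.3],
    [0,0,0],
    [0,0,0],
  ],
  rotation=[
    [0,0,0],
    [0,0,0],
    [0,0,0],
  ],
  claw=[0.5,0.5,0.5],
)

```text
time: 6.88
tcp_pos: [0.5689, -0.0434, 0.0228]
eef_rot: [180.0, 0.0, 83.8]
contact_force: [0.2, -0.2, -0.3]
width: 0.0179
finger_force: 30.0
```

Call:
servo_tool(
  linear=[
    [0,0,0],
    [0,0,0],
    [0,0,0],
    [0,0,0],
    [0,0,0],
  ],
  rotation=[
    [0,0,0],
    [0,0,0],
    [0,0,0],
    [0,0,0],
    [0,0,0],
  ],
  claw=[3.5,3.5,3.5,3.5,3.5],
)

```text
time: 7.3
tcp_pos: [0.5689, -0.0433, 0.0227]
eef_rot: [180.0, 0.0, 83.8]
contact_force: [-0.2, 0.9, 0.5]
width: 0.0347
finger_force: 0.0
```

Call:
servo_tool(
  linear=[
    [0,0,-2],
    [0,0,-3],
    [0,0,-4],
    [0,0,-4],
    [0,0,0],
  ],
  rotation=[
    [0,0,0],
    [0,0,0],
    [0,0,0],
    [0,0,0],
    [0,0,0],
  ],
  claw=[3.5,3.5,3.5,3.5,3.5],
)

```text
time: 7.72
tcp_pos: [0.5742, -0.0447, 0.1621]
eef_rot: [179.1, 0.2, 83.8]
contact_force: [0.9, 0.2, 1.4]
width: 0.0351
finger_force: 0.0
```

Run:
```python
from h import *
c=cams.read_camera("wrist");save(c,"w4.png");print(env.get_obs()["tcp_pos"],env.get_obs()["qpos"])
import pickle;pickle.dump(c,open("w4.pkl","wb"))
```

```text
[ 0.57246399 -0.04432445  0.15826393] [-1.64818041e+01  1.12138036e+01  9.56214419e+01  2.06625752e-03
  7.25419609e+01 -1.02977175e+01]
```

View pics/w4.png

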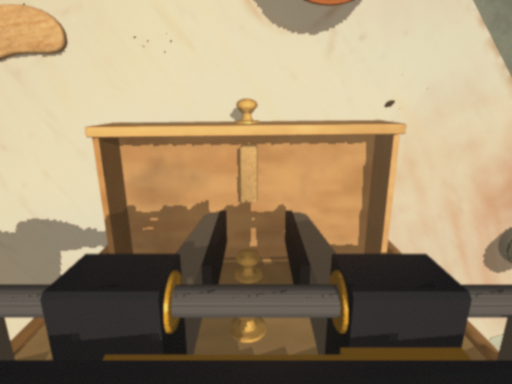

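The stamp lies flat and released at (248,174), and the knob end is at (246,100). Next I move out past the knob, shut the fingers and lean back.

Run:
```python
from h import *
import pickle
c=pickle.load(open("w4.pkl","rb"))
print("knob",ray(c,246,100,.034),"front top corners",ray(c,87,127,.066),ray(c,405,123,.066),"stamp",ray(c,248,174,.033),"upper knob",ray(c,248,272,.098))
```

```text
knob [0.57611108 0.02906534 0.034     ] front top corners [0.43850317 0.02122514 0.066     ] [ 0.71146911 -0.00487869  0.066     ] stamp [ 0.5698403  -0.04285816  0.033     ] upper knob [ 0.56237383 -0.11416772  0.098     ]
```

Call:
servo_tool(
  linear=[
    [3.5,0,0],
    [3.5,0,0],
    [3.5,0,0],
    [3.5,0,0],
    [0,0,0],
  ],
  rotation=[
    [0,0,0],
    [0,0,0],
    [0,0,0],
    [0,0,0],
    [0,0,0],
  ],
  claw=[0,0,0,0,0],
)

```text
time: 8.18
tcp_pos: [0.5828, 0.1013, 0.1509]
eef_rot: [-179.9, -0.1, 84.1]
contact_force: [-0.6, -1.0, -0.1]
width: 0.0035
finger_force: 0.0
```

Call:
servo_tool(
  linear=[
    [0,0,0],
    [0,0,0],
    [0,0,0],
    [0,0,0],
    [0,0,0],
  ],
  rotation=[
    [0,-0.105,0],
    [0,-0.105,0],
    [0,-0.105,0],
    [0,-0.105,0],
    [0,-0.105,0],
  ],
  claw=[0,0,0,0,0],
)

```text
time: 8.6
tcp_pos: [0.5838, 0.0955, 0.1522]
eef_rot: [180.0, 30.4, 83.8]
contact_force: [-0.3, 0.8, -0.6]
width: 0.0002
finger_force: 0.0
```

Call:
servo_tool(
  linear=[
    [0,0,0],
    [0,0,0],
  ],
  rotation=[
    [0,0,0],
    [0,0,0],
  ],
  claw=[0,0],
)

```text
time: 8.77
tcp_pos: [0.5829, 0.0964, 0.1502]
eef_rot: [-179.7, 30.0, 84.1]
contact_force: [0.2, 0.1, -0.3]
width: 0.0002
finger_force: 0.0
```

Call:
servo_tool(
  linear=[
    [1.5,0,2.6],
    [1.5,0,2.6],
    [1.5,0,2.6],
    [1.5,0,2.6],
    [0,0,0],
  ],
  rotation=[
    [0,0,0],
    [0,0,0],
    [0,0,0],
    [0,0,0],
    [0,0,0],
  ],
  claw=[0,0,0,0,0],
)

```text
time: 9.18
tcp_pos: [0.5792, 0.0933, 0.0265]
eef_rot: [-179.3, 30.1, 84.0]
contact_force: [-1.7, -0.7, -1.1]
width: 0.0003
finger_force: 0.0
```

Call:
servo_tool(
  linear=[
    [-0.87,0,0.5],
    [-0.87,0,0.5],
    [-0.87,0,0.5],
    [-0.87,0,0.5],
    [-0.87,0,0.5],
  ],
  rotation=[
    [0,0,0],
    [0,0,0],
    [0,0,0],
    [0,0,0],
    [0,0,0],
  ],
  claw=[0,0,0,0,0],
)

```text
time: 9.6
tcp_pos: [0.5795, 0.0445, 0.0345]
eef_rot: [179.8, 30.0, 83.7]
contact_force: [0.4, 0.0, -0.3]
width: 0.0002
finger_force: 0.0
```

Call:
servo_tool(
  linear=[
    [-0.43,0,0.25],
    [-0.43,0,0.25],
    [-0.43,0,0.25],
    [-0.43,0,0.25],
    [-0.43,0,0.25],
  ],
  rotation=[
    [0,0,0],
    [0,0,0],
    [0,0,0],
    [0,0,0],
    [0,0,0],
  ],
  claw=[0,0,0,0,0],
)

```text
time: 10.02
tcp_pos: [0.5759, 0.0209, 0.0327]
eef_rot: [180.0, 30.1, 83.8]
contact_force: [-0.2, 0.3, 1.5]
width: 0.0006
finger_force: 0.3
```

Call:
servo_tool(
  linear=[
    [-0.6,0,0.4],
    [-0.6,0,0.4],
    [-0.6,0,0.35],
    [-0.6,0,0.35],
    [-0.6,0,0.35],
  ],
  rotation=[
    [0,0,0],
    [0,0,0],
    [0,0,0],
    [0,0,0],
    [0,0,0],
  ],
  claw=[0,0,0,0,0],
)

```text
time: 10.43
tcp_pos: [0.5719, -0.0147, 0.0316]
eef_rot: [180.0, 30.1, 83.8]
contact_force: [-0.0, 0.5, 1.0]
width: -0.0002
finger_force: 0.3
```

Run:
```python
from h import *
c=cams.read_camera("wrist");save(c,"w5.png");p=env.get_obs()["tcp_pos"];print(p,proj(c,p))
```

```text
[ 0.57162506 -0.01582804  0.03167816] (np.float64(252.86907440398753), np.float64(226.56082109253487))
```

View pics/w5.png

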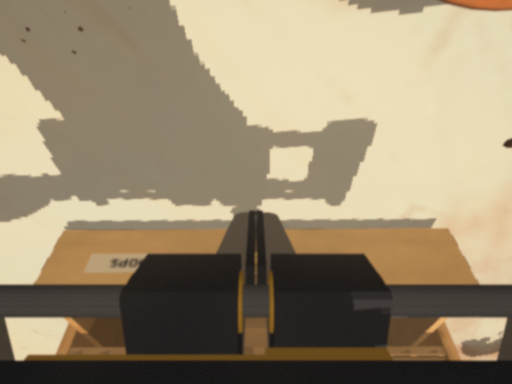

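The drawer front is travelling in step with the fingertips, which are at (253,226). I keep pushing.

Call:
servo_tool(
  linear=[
    [-0.7,0,0.4],
    [-0.7,0,0.4],
    [-0.7,0,0.4],
    [-0.7,0,0.4],
    [-0.7,0,0.4],
  ],
  rotation=[
    [0,0,0],
    [0,0,0],
    [0,0,0],
    [0,0,0],
    [0,0,0],
  ],
  claw=[0,0,0,0,0],
)

```text
time: 10.9
tcp_pos: [0.5675, -0.0549, 0.0319]
eef_rot: [-180.0, 30.1, 83.8]
contact_force: [0.0, 0.7, -0.6]
width: 0.0003
finger_force: 0.3
```

Call:
servo_tool(
  linear=[
    [-0.43,0,0.25],
    [-0.43,0,0.25],
    [-0.43,0,0.25],
    [-0.43,0,0.25],
    [0,0,0],
  ],
  rotation=[
    [0,0,0],
    [0,0,0],
    [0,0,0],
    [0,0,0],
    [0,0,0],
  ],
  claw=[0,0,0,0,0],
)

```text
time: 11.32
tcp_pos: [0.5654, -0.0747, 0.032]
eef_rot: [-180.0, 30.1, 83.8]
contact_force: [0.0, -0.3, -0.4]
width: 0.0004
finger_force: 0.0
```

Call:
servo_tool(
  linear=[
    [-0.26,0,0.15],
    [-0.26,0,0.15],
    [-0.26,0,0.15],
    [0,0,0],
  ],
  rotation=[
    [0,0,0],
    [0,0,0],
    [0,0,0],
    [0,0,0],
  ],
  claw=[0,0,0,0],
)

```text
time: 11.65
tcp_pos: [0.5645, -0.0832, 0.0319]
eef_rot: [-180.0, 30.1, 83.8]
contact_force: [0.2, 0.4, 0.3]
width: 0.0003
finger_force: 0.0
```

Call:
servo_tool(
  linear=[
    [-0.17,0,0.1],
    [-0.17,0,0.1],
    [-0.17,0,0.1],
    [-0.17,0,0.1],
    [0,0,0],
  ],
  rotation=[
    [0,0,0],
    [0,0,0],
    [0,0,0],
    [0,0,0],
    [0,0,0],
  ],
  claw=[0,0,0,0,0],
)

```text
time: 12.07
tcp_pos: [0.5642, -0.0874, 0.0316]
eef_rot: [179.9, 29.7, 83.7]
contact_force: [-1.3, 16.1, 4.3]
width: 0.0007
finger_force: 8.1
```

Call:
servo_tool(
  linear=[
    [0.5,0,-0.3],
    [1.7,0,-1],
    [3.4,0,-2],
    [3.4,0,-2],
    [0,0,0],
  ],
  rotation=[
    [0,0,0],
    [0,0,0],
    [0,0,0],
    [0,0,0],
    [0,0,0],
  ],
  claw=[0,0,0,0,0],
)

```text
time: 12.48
tcp_pos: [0.576, 0.0187, 0.0327]
eef_rot: [179.9, 30.0, 84.1]
contact_force: [0.3, -0.2, -0.1]
width: 0.0004
finger_force: 0.0
```

Call:
servo_tool(
  linear=[
    [0,0,-3],
    [0,0,-3],
    [0,0,-3],
    [0,0,0],
    [0,0,0],
  ],
  rotation=[
    [0,0,0],
    [0,0,0],
    [0,0,0],
    [0,0,0],
    [0,0,0],
  ],
  claw=[0,0,0,0,0],
)

```text
time: 12.9
tcp_pos: [0.5813, 0.0585, 0.1123]
eef_rot: [179.7, 30.0, 83.7]
contact_force: [0.8, -0.2, -0.4]
width: 0.0008
finger_force: 0.0
```

Run:
```python
from h import *
c=cams.read_camera("wrist");save(c,"w6.png");print(env.get_obs()["tcp_pos"])
t=cams.read_camera("top")["img"];s=cams.read_camera("scene")["img"]
a=cv2.imread("pics/w6.png");b=cv2.resize(t[...,::-1],None,fx=.75,fy=.75);d=cv2.resize(s[...,::-1],None,fx=.75,fy=.75)
o=np.zeros((576,800,3),np.uint8);o[:384,:512]=a[:, :512];o[288:,416:]=d;o[:288,512:]=b[:,:288];cv2.imwrite("pics/m.png",o)
```

```text
[0.57992625 0.05780162 0.1105266 ]
```

View pics/m.png

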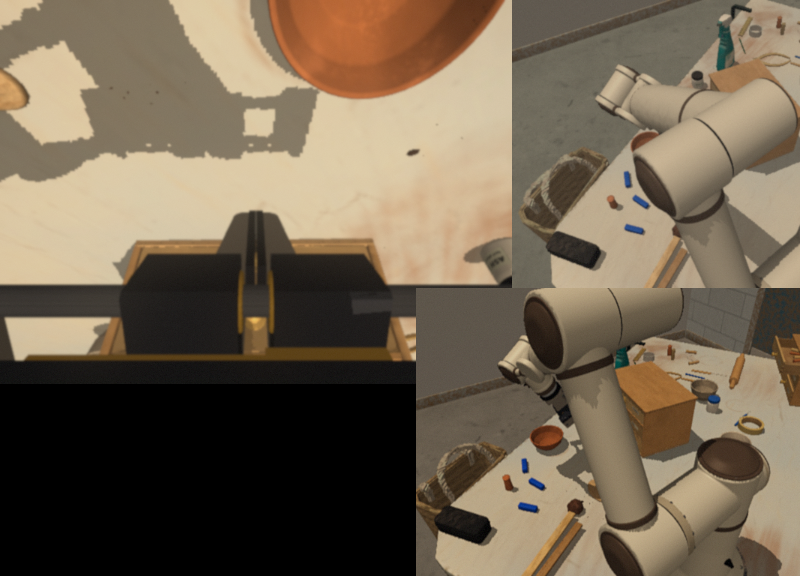

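The scene inset shows the chest with no drawer sticking out. The round stamp, rib and clay look unmoved. I check the front edge in the wrist picture (row ~241), then hand in.

Run:
```python
from h import *
c=cams.read_camera("wrist")
for y in(-.11,-.119,-.125):
  print(y,[np.round(proj(c,(.563,y,z))) for z in(.0,.066,.205)])
print(env.get_obs()["contact_force"]); print(env.close_job())
```

```text
-0.11 [array([257., 237.]), array([257., 287.]), array([256., 459.])]
-0.119 [array([257., 241.]), array([257., 291.]), array([257., 459.])]
-0.125 [array([258., 244.]), array([258., 293.]), array([258., 460.])]
[ 0.19218321 -1.49157136 -0.94776541]
the job is handed in; nothing more can be done
None
```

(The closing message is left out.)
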